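Set the hold-down gap on a circuit-board fixture

TASK

On the board fixture with the orange knob, turn the knob clockwise until its foot bottoms firmly on the metal heat sink below it, without forcing it. Then back the knob off by a quarter of a turn, so that the board has its gap to expand, and let go. Leave the blue-knobbed fixture as it is set, and the other things on the bench where they are.

Things in the scene. Friction and masses are not known exactly. Their poses are not given: they have to be found in the camera images.
- knob_a_grip (a point): Centre of the orange knob's grip bar, on its upright axis, 143 mm above the bench. The bar is 48 mm long (point x axis), 13 mm thick (y) and 30 mm high (15 mm below this point to 15 above); it stands on a black disc 50 mm across, 8 mm thick, just above the cross-bar. The knob turns about the vertical and neither rises nor sinks. A white mark on top shows the bar's +x end.
- knob_a (a joint): Angle of the orange knob, rad; grows clockwise seen from above, which lowers the foot 16 mm per turn (2.55 mm per rad). Starts at 0 to 0.8. Turns 1.5 turns from 0, stays where left (but springs back a little from hard bottoming), takes a steady 0.05 N m to turn. With the foot on the heat sink the torque climbs by a further 0.025 N m per 10 N of foot force.
- foot_a: Foot of the orange knob's screw: round rubber-faced steel pad 26 mm across with a small tab, under the cross-bar; slides down without turning. Origin at the centre of its lower face, 54.5 mm above the bench at knob angle 0. Once down on the heat sink its force climbs by about 35 N per 0.1 rad of further turning; firmly bottomed is 20 N or more, above 100 N the board is damaged.
- station_a: Fixture of the orange knob, fixed to the bench: wooden base 120 mm (x) x 170 mm (y) x 18 mm, steel posts at y = -70 and +70 mm, aluminium cross-bar 100 to 118 mm above the bench. It holds a green board, 100 x 110 mm, with a metal heat sink (34 x 34 mm) under the foot, whose top is 40 to 46 mm above the bench: it differs, and is not measured. Origin on the bench under the knob's axis.
- knob_b_mark (a point): White mark on the end of the blue knob's bar, 22 mm from that knob's axis and 157 mm above the bench. The blue-knobbed fixture is otherwise the same as the orange one; it must not be turned.
- station_b: Fixture of the blue knob, fixed to the bench, same sizes as the orange one. Origin on the bench under its knob's axis.
- spare_board: Loose green circuit board, 70 x 80 mm, 14 mm high, lying on the bench. Origin at the centre of its underside.
- driver: Loose screwdriver with a yellow handle, lying on the bench.
- tape: Loose blue roll of tape, 90 mm across, 20 mm high, lying flat. Origin at the centre of its underside.
- flux: Loose upright bottle, 44 mm across, 100 mm high. Origin at the centre of its underside.
- partbin: Loose red parts bin, 120 x 160 x 50 mm. Origin at the centre of its underside.
- connector: Loose black connector, 22 x 24 x 16 mm, lying on the orange-knobbed fixture's wooden base beside the board. Origin at the centre of its underside.
- brush: Loose brush lying on the bench.
- telltale_a: Tell-tale of the orange fixture: red bead, 12 mm across, 6 mm high, on a thin upright rod beside the foot. The foot's tab pushes it down over the last 3.5 mm or more and it stays at the lowest point reached, so that it shows how far the foot was backed off. Origin 5 mm below its top: level with the foot's lower face while the tab rests on the bead.

How it is judged (in metres and radians):
On the way:
1. the foot is bottomed firmly on the heat sink (20 N or more) (contact force between foot_a and anything else above 20 N and contact force between foot_a and the fingers below 1 N), for 0.1 s.
At the end, for the whole second after the job is handed in: the orange knob, after bottoming, stands still, backed off by a quarter of a turn: its foot is 2.7 to 5.0 mm above its lowest point, marked by the tell-tale (a quarter turn is 4 mm) (z of foot_a in the frame of telltale_a between 0.0027 and 0.005 m and velocity of joint knob_a between -0.05 and 0.05 rad/s); the robot touches nothing.
It fails at once if the orange knob's foot is forced down with more than 100 N (contact force between foot_a and anything else above 100 N).
It fails at once if the blue knob is turned (its mark moves more than 4 mm) (distance of knob_b_mark from where it was at the start of the episode above 0.004 m).
It fails at once if a loose thing on the bench is moved more than 20 mm (distance of any of spare_board, driver, tape, flux, partbin, connector, brush from where it was at the start of the episode above 0.02 m).
It also fails if it takes over 72 s, if anything falls off the work surface, if the arm or the gripper's body presses on something with over 40 N, if the wrist force passes 120 N, or if a joint passes its speed limit or range.

ROBOT

A 6-joint arm with a two-finger parallel gripper is mounted at the origin on the work surface. World frame = base frame: x ahead of the robot, y to its left, z up, the work surface at z = 0. Lengths are in mm, angles in rad, forces in N, time in s.
With the tool pointing down it reaches from about 300 to 750 mm from the base axis. Payload 8.5 kg.
Tool frame: the origin (TCP) lies at the very end of the fingers, on their centre line; the grasp point (between the pads) lies 19 mm behind it (robot.hold_point_z is the z of the grasp point in the tool frame, in mm); z points along the fingers, y is the direction in which the jaws open and shut (so a half turn about z gives the same grasp; the last joint's range is limited). The gripper opens to 85 mm and grips with 20 to 120 N. Pads are 22 mm wide; open, the fingers measure 114 mm over their backs; the gripper's body (76 mm by 85 mm) begins 54 mm behind the grasp point. The pads swing forward as they close: fully open they stand 13 mm farther back than shut.
Start: joints at [-1.502, 0.381, 1.297, -0, 1.464, -0.215], TCP at [153.998, -527.982, 231.322] pointing down, gripper open.
Joint ranges: [-3.11, 3.11], [-0.89, 2.33], [0.22, 2.48], [-1.42, 4.56], [0.17, 2.85], [-2.88, 2.88]. Speed limits (rad/s): [2.39, 2.39, 3.14, 3.14, 3.14, 3.14].

INTERFACE

Orientations are given as a unit quaternion [x, y, z, w].
In Python, from rig import robot gives the robot as it stands.
- The arm moves only by the shell command python3 -m inch 'ROWS' [OPENING] [FORCE]. ROWS is JSON, one flat list of numbers, 6 for each row, row after row: the shift along the tool's x, y, z in m, then the turn, a rotation vector about the tool's x, y, z in rad. In form: [tx, ty, tz, ax, ay, az, tx, ty, tz, ax, ay, az, ...]. A call has 1 to 8 rows; each row is the pose to reach, as a shift and turn from the pose commanded when the call began, along the tool's axes at that moment; what a row does not reach only later rows make up. A row lasts 1/12 s, in which the tool goes at most 41.7 mm and 7.16 degrees, less where a joint would pass 70% of its speed; a pose out of reach is approached as far as the arm can. A call with a gripper value outside its range is refused whole. OPENING is the gripper's target within -1 to 1 (fully open at 1, half-way at 0, shut at -1), set as the call begins (- or left out, the last holds). The fingers move at their own pace and stop on an object; FORCE is the grip in N (left out, the last holds). Time passes only in rows, so rows that repeat a pose let the fingers close. It gives the time, the measured TCP pose, the force and the opening at its end, in the units of the state.
- robot.read_state(): the state, without advancing time (a new reading comes with each control period).
- robot.read_camera(name): name is "scene" or "top"; returns a dict with "frame" (480x640x3 uint8, red, green, blue), "depth" (480x640 float32, mm along the optical axis (not along the pixel's ray), 0 where there is no reading), "intrinsics" (3x3 intrinsics, pixels), "world_from_camera" (4x4, takes a point from camera to world coordinates). Camera axes: x right, y down, z forward; pixel columns grow to the right and rows downward; lengths in mm; the calibration is good to about 2 mm. A picture is of the moment at which its call begins.
- robot.finish_job(): hands the job in, once; it reports no verdict.
The state is a dict: "time_s": time; "joint_pos": joint angles; "dq": joint speeds; "joint_efforts": joint torques, N m; "ee_pos": TCP position; "tool_rot": TCP orientation; "contact_force": force on the tool from outside, world axes, zero at the start; "moment": the same for the moment, N m; "finger_gap": finger opening in mm.
Only numpy, scipy, OpenCV 4.12 (cv2) and the standard library are available. Lean on these libraries where they do the work, as an engineer would, in place of code of your own. Each camera call takes 0.05 s, during which the arm holds its last target. There are 200 camera calls.

## Working session

There is one attempt and no reset: what is moved stays moved. The work goes in short steps, Python scripts to look and compute and a shell command to move; the robot and the scene stay as the last step left them, time stands still between calls to the robot, and variables do not carry over. Pictures are saved under pics/ and viewed, on a budget of 10 in all, crops included, one or two more only if the job needs it, and the job is handed in when it is done.

```bash
mkdir -p pics; ls; python3 - <<'E'
from rig import robot
import cv2,numpy as np
for n in("scene","top"):
    c=robot.read_camera(n); cv2.imwrite(f"pics/{n}0.png",c["frame"][:,:,::-1]); np.savez(f"{n}0.npz",**c)
    print(n,c["intrinsics"].round(1).tolist(),c["world_from_camera"].round(3).tolist())
print(robot.read_state())
E
```

```text
pics
scene [[498.6, 0.0, 324.3], [0.0, 498.6, 235.2], [0.0, 0.0, 1.0]] [[-0.511, 0.642, -0.572, 1225.017], [0.86, 0.371, -0.351, 426.781], [-0.013, -0.671, -0.742, 980.187], [0.0, 0.0, 0.0, 1.0]]
top [[454.0, 0.0, 321.4], [0.0, 454.0, 236.3], [0.0, 0.0, 1.0]] [[0.006, -0.99, 0.138, 394.087], [-1.0, -0.004, 0.016, 13.853], [-0.015, -0.138, -0.99, 1157.193], [0.0, 0.0, 0.0, 1.0]]
{'time_s': 0.1, 'joint_pos': array([-1.50231529e+00,  3.81129946e-01,  1.29816708e+00,  2.03282154e-05,
        1.46358920e+00, -2.15324228e-01]), 'dq': array([-0.00043833, -0.00112139, -0.00192169,  0.0008303 , -0.00145426,
       -0.00084653]), 'joint_efforts': array([ 4.40109769e-03, -4.49219334e+01, -2.31656063e+01, -1.86534262e-04,
        3.69063098e-03,  9.36365694e-06]), 'ee_pos': array([ 153.97777598, -527.73589616,  230.77883768]), 'tool_rot': array([ 9.89948652e-01,  1.41425766e-01,  5.75235104e-05, -6.44306023e-04]), 'contact_force': array([-0.37724681,  0.14307651,  0.73285661]), 'moment': array([0.00205892, 0.00242276, 0.00478004]), 'finger_gap': 85.22082318051277}
```

View pics/scene0.png

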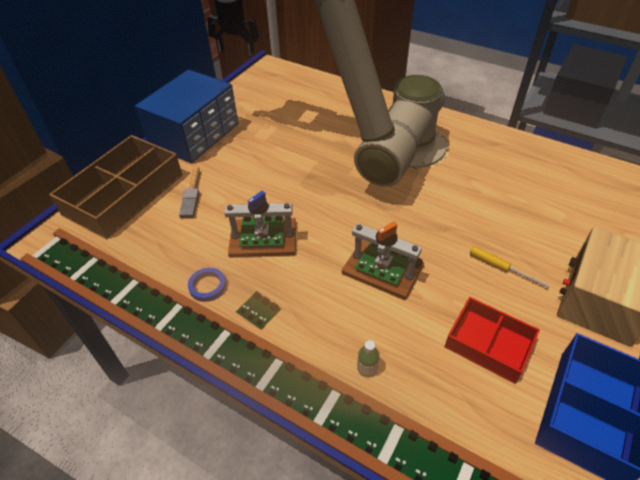

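View pics/top0.png

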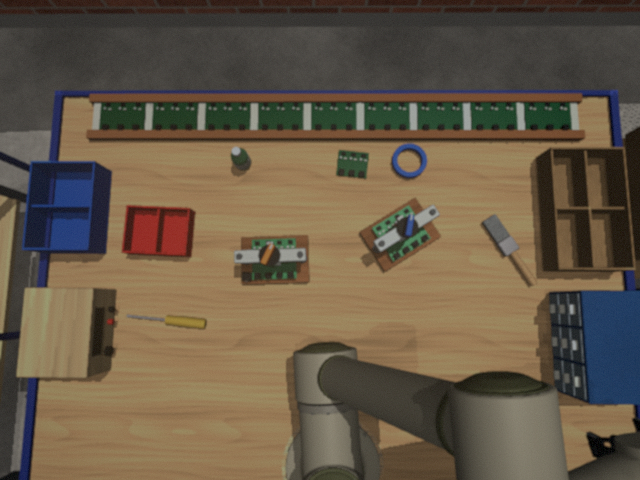

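The scene view shows the orange knob at about (387,234) and the blue one at (258,203). In the top view they are at (270,256) and (408,227). I'll enlarge the orange fixture in both.

```bash
python3 - <<'E'
import cv2,numpy as np
a=cv2.imread("pics/top0.png")[230:290,230:310]; b=cv2.imread("pics/scene0.png")[215:300,340:425]
a=cv2.resize(a,(400,300),interpolation=cv2.INTER_CUBIC);a=cv2.copyMakeBorder(a,0,210,0,0,0)
b=cv2.resize(b,(380,380),interpolation=cv2.INTER_CUBIC);b=cv2.copyMakeBorder(b,0,130,0,0,0)
cv2.imwrite("pics/crop.png",np.hstack([a,b]))
f=np.load("top0.npz");K=f["intrinsics"];T=f["world_from_camera"]
fr=f["frame"].astype(int)
def xyz(f,u,v):
    K=f["intrinsics"];d=f["depth"][v,u];p=np.array([(u-K[0,2])/K[0,0]*d,(v-K[1,2])/K[1,1]*d,d,1]);return (f["world_from_camera"]@p)[:3]
for n,(u0,u1,v0,v1) in(("top",(240,300,240,275)),("scene",(370,405,215,255))):
    f=np.load(n+"0.npz");fr=f["frame"].astype(int)
    hsv=cv2.cvtColor(f["frame"],cv2.COLOR_RGB2HSV)
    P=[];Q=[]
    for v in range(v0,v1):
        for u in range(u0,u1):
            p=xyz(f,u,v)
            if 148<p[2]<170:P.append(p);Q.append((u,v))
    P=np.array(P);Q=np.array(Q);print(n,len(P),P.mean(0),np.median(P[:,2]),Q.mean(0))
    if len(P)>3:
        r=cv2.minAreaRect(P[:,:2].astype(np.float32));print(r)
        w,V=np.linalg.eigh(np.cov(P[:,:2].T));print(w**.5,V[:,1],np.degrees(np.arctan2(V[1,1],V[0,1])))
E
```

```text
top 136 [494.40287696 149.19298333 156.71623062] 156.85719574934154 [267.40441176 253.74264706]
((494.8280029296875, 149.58180236816406), (13.409736633300781, 47.58877944946289), 64.1612777709961)
[ 3.96692643 13.78280298] [-0.90575366  0.42380457] 154.92498005980983
scene 128 [500.09342845 148.69659106 154.99191846] 155.9324355384839 [387.2578125 228.40625  ]
((498.0189208984375, 148.6542510986328), (14.383809089660645, 49.30144119262695), 63.78226089477539)
[ 4.15632154 13.92884459] [-0.8950814   0.44590278] 153.5188874711873
```

View pics/crop.png

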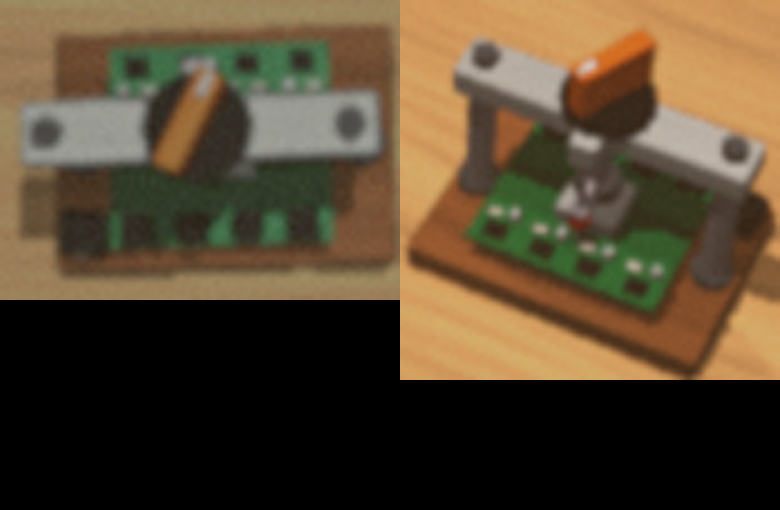

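The crop shows the white mark at the bar's +x, -y end, so the bar lies at about -26° in world. Its centre is near (496.5, 149) and its top is at about 157 mm in both views. I'll move above it, then turn the tool to line up.

```bash
cat > st.py <<'E'
from rig import robot
from scipy.spatial.transform import Rotation as R
import numpy as np
s=robot.read_state();M=R.from_quat(s["tool_rot"]).as_matrix()
print("t",round(s["time_s"],2),"tcp",s["ee_pos"].round(1),"yaw_x",np.arctan2(M[1,0],M[0,0]).round(3),"tilt",M[2].round(3),"q6",s["joint_pos"][5].round(3),"F",s["contact_force"].round(1),"M",s["moment"].round(3),"gap",round(s["finger_gap"],1))
E
python3 -m inch '[0.1725,-0.1848,0,0,0,0,0.1725,-0.1848,0,0,0,0,0.1725,-0.1848,0,0,0,0,0.1725,-0.1848,0,0,0,0,0.1725,-0.1848,0,0,0,0,0.1725,-0.1848,0,0,0,0,0.1725,-0.1848,0,0,0,0,0.1725,-0.1848,0,0,0,0]' 1; python3 st.py
```

```text
time_s: 0.77
ee_pos: [268.5, -300.6, 231.5]
tool_rot: [0.99, 0.143, 0.0, 0.0]
contact_force: [-0.7, -0.8, 0.4]
finger_gap: 85.7
t 0.77 tcp [ 268.5 -300.6  231.5] yaw_x 0.287 tilt [ 0.  0. -1.] q6 0.146 F [-0.7 -0.8  0.4] M [-0.013  0.001  0.018] gap 85.7
```

Behaves as expected.

```bash

python3 -m inch '[0.1725,-0.1848,0,0,0,0,0.1725,-0.1848,0,0,0,0,0.1725,-0.1848,0,0,0,0,0.1725,-0.1848,0,0,0,0,0.1725,-0.1848,0,0,0,0,0.1725,-0.1848,0,0,0,0,0.1725,-0.1848,0,0,0,0,0.1725,-0.1848,0,0,0,0]' >/dev/null
python3 -m inch '[0.1725,-0.1848,0,0,0,0,0.1725,-0.1848,0,0,0,0,0.1725,-0.1848,0,0,0,0,0.1725,-0.1848,0,0,0,0,0.1725,-0.1848,0,0,0,0,0.1725,-0.1848,0,0,0,0,0.1725,-0.1848,0,0,0,0,0.1725,-0.1848,0,0,0,0]' >/dev/null
python3 st.py
python3 -m inch '[0,0,0,0,0,-0.8,0,0,0,0,0,-0.8,0,0,0,0,0,-0.8,0,0,0,0,0,-0.8,0,0,0,0,0,-0.8,0,0,0,0,0,-0.8,0,0,0,0,0,-0.8,0,0,0,0,0,-0.8]' >/dev/null
python3 -m inch '[0,0,0,0,0,-0.8,0,0,0,0,0,-0.8,0,0,0,0,0,-0.8,0,0,0,0,0,-0.8,0,0,0,0,0,-0.8,0,0,0,0,0,-0.8,0,0,0,0,0,-0.8,0,0,0,0,0,-0.8]' >/dev/null
python3 -m inch '[0,0,0,0,0,-0.8,0,0,0,0,0,-0.8,0,0,0,0,0,-0.8,0,0,0,0,0,-0.8,0,0,0,0,0,-0.8,0,0,0,0,0,-0.8,0,0,0,0,0,-0.8,0,0,0,0,0,-0.8]' >/dev/null
python3 st.py
```

```text
t 2.1 tcp [496.8 148.4 230.4] yaw_x 0.284 tilt [-0.001  0.    -1.   ] q6 1.349 F [ 0.1 -0.1 -0.9] M [0.002 0.014 0.037] gap 85.6
t 4.1 tcp [495.7 147.8 231.3] yaw_x 2.681 tilt [-0. -0. -1.] q6 -1.049 F [ 0.  -0.2 -0.1] M [-0.023 -0.044  0.016] gap 85.4
```

```bash

python3 -m inch '[0,0.001,0.03,0,0,0,0,0.001,0.06,0,0,0,0,0.001,0.08,0,0,0,0,0.001,0.09,0,0,0,0,0.001,0.099,0,0,0,0,0.001,0.099,0,0,0,0,0.001,0.099,0,0,0]' >/dev/null
python3 st.py
python3 - <<'E'
from rig import robot
import cv2
f=robot.read_camera("scene")["frame"][160:300,310:450,::-1]
g=robot.read_camera("top")["frame"][200:320,200:340,::-1]
import numpy as np
cv2.imwrite("pics/pre.png",np.hstack([cv2.resize(f,(400,400),interpolation=2),cv2.resize(g,(400,400),interpolation=2)]))
E
```

```text
t 4.68 tcp [496.3 149.6 132.6] yaw_x 2.681 tilt [-0.  0. -1.] q6 -1.046 F [-0.1 -0.5  0.9] M [ 0.002 -0.06   0.022] gap 85.5
```

View pics/pre.png

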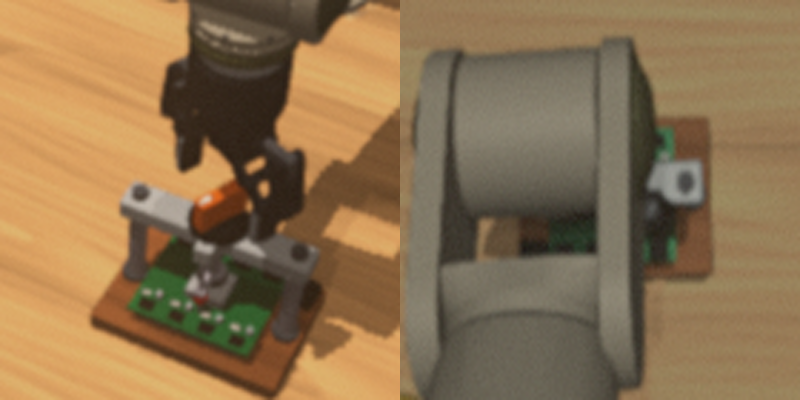

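The jaws straddle the orange bar (at about (218,207) in the left crop), one finger on each side and aligned with it. Now I'll close them.

```bash

python3 -m inch '[0,0,0,0,0,0,0,0,0,0,0,0,0,0,0,0,0,0,0,0,0,0,0,0,0,0,0,0,0,0,0,0,0,0,0,0,0,0,0,0,0,0,0,0,0,0,0,0]' -1 40 >/dev/null; python3 st.py
python3 -m inch '[0,0,0,0,0,0,0,0,0,0,0,0,0,0,0,0,0,0,0,0,0,0,0,0]' >/dev/null; python3 st.py
```

```text
t 5.45 tcp [495.  148.5 132.6] yaw_x 2.684 tilt [ 0.001 -0.004 -1.   ] q6 -1.048 F [ -6.7 -10.4   6.6] M [-1.558  0.901 -0.002] gap 12.4
t 5.78 tcp [495.1 148.5 132.6] yaw_x 2.684 tilt [ 0.001 -0.004 -1.   ] q6 -1.048 F [-6.6 -9.5  6.8] M [-1.518  0.975  0.019] gap 12.4
```

```bash

python3 -m inch '[0,-0.0015,0,0,0,0,0,-0.0015,0,0,0,0,0,-0.0015,0,0,0,0]' >/dev/null; python3 st.py
python3 -m inch '[0,0,0,0,0,0.1,0,0,0,0,0,0.2,0,0,0,0,0,0.3,0,0,0,0,0,0.4,0,0,0,0,0,0.4]' >/dev/null; python3 st.py
```

```text
t 6.03 tcp [495.  148.4 132.6] yaw_x 2.684 tilt [ 0.    -0.001 -1.   ] q6 -1.05 F [-4.  -2.7  5.7] M [-0.393  0.559  0.047] gap 12.1
t 6.45 tcp [495.4 148.8 132.7] yaw_x 2.28 tilt [-0.  0. -1.] q6 -0.647 F [-2.5 -1.3  6.1] M [-0.014  0.372 -0.091] gap 12.1
```

```bash
sed -i 's/"F",/"tau6",s["joint_efforts"][5].round(4),"F",/' st.py
python3 -m inch '[0,0,0,0,0,0.1,0,0,0,0,0,0.2,0,0,0,0,0,0.3,0,0,0,0,0,0.4,0,0,0,0,0,0.5,0,0,0,0,0,0.6,0,0,0,0,0,0.7,0,0,0,0,0,0.8]' >/dev/null; python3 st.py
python3 -m inch '[0,0,0,0,0,0.1,0,0,0,0,0,0.2,0,0,0,0,0,0.3,0,0,0,0,0,0.4,0,0,0,0,0,0.5,0,0,0,0,0,0.6,0,0,0,0,0,0.7,0,0,0,0,0,0.8]' >/dev/null; python3 st.py
python3 -m inch '[0,0,0,0,0,0.1,0,0,0,0,0,0.2,0,0,0,0,0,0.3,0,0,0,0,0,0.4,0,0,0,0,0,0.4]' >/dev/null; python3 st.py
python3 -m inch '[0,0,0,0,0,0,0,0,0,0,0,0]' >/dev/null; python3 st.py
```

```text
t 7.12 tcp [496.5 149.1 132.7] yaw_x 1.482 tilt [ 0.001  0.003 -1.   ] q6 0.151 tau6 -1.5288 F [2.9 1.1 1.4] M [ 0.212 -0.554  0.033] gap 12.2
t 7.78 tcp [497.5 148.5 132.7] yaw_x 0.682 tilt [ 0.004  0.004 -1.   ] q6 0.951 tau6 -1.5219 F [ 7.5 -1.5 -1.5] M [-0.467 -1.177  0.023] gap 12.2
t 8.2 tcp [497.7 148.  132.7] yaw_x 0.281 tilt [ 0.005  0.003 -1.   ] q6 1.352 tau6 1.2596 F [ 8.7 -3.3 -1.2] M [-0.835 -1.225 -0.003] gap 12.3
t 8.37 tcp [497.7 148.  132.7] yaw_x 0.287 tilt [ 0.005  0.003 -1.   ] q6 1.346 tau6 -0.0274 F [ 7.8 -3.8 -1.7] M [-0.796 -1.269 -0.075] gap 12.3
```

```bash

cat > mz.py <<'E'
from rig import robot
import numpy as np,sys
A=[]
for i in range(int(sys.argv[1]) if len(sys.argv)>1 else 6):
    robot.read_camera("scene"); s=robot.read_state(); A.append([s["moment"][2],s["joint_efforts"][5],*s["contact_force"]])
A=np.array(A);print("mean Mz,tau6,F",A.mean(0).round(4),"sd",A.std(0).round(4))
E
python3 -m inch '[0.0008,0.0008,0,0,0,0,0.0008,0.0008,0,0,0,0,0.0008,0.0008,0,0,0,0]' >/dev/null; python3 st.py; python3 mz.py
python3 -m inch '[0,0,0,0,0,0.1,0,0,0,0,0,0.2,0,0,0,0,0,0.2]' >/dev/null; python3 st.py;python3 mz.py
python3 - <<'E'
from rig import robot
import cv2
f=robot.read_camera("scene")["frame"][215:300,345:430,::-1]
cv2.imwrite("pics/t26.png",cv2.resize(f,(595,595),interpolation=2))
E
```

```text
t 8.62 tcp [497.8 147.9 132.7] yaw_x 0.286 tilt [ 0.003  0.001 -1.   ] q6 1.346 tau6 -0.0054 F [ 7.2 -1.3  0.8] M [-0.437 -0.977  0.035] gap 12.5
mean Mz,tau6,F [ 0.019   0.0135  6.2684 -2.2609  0.6987] sd [0.0236 0.0008 0.2859 0.3486 0.2945]
t 9.17 tcp [497.8 147.6 132.7] yaw_x 0.08 tilt [ 0.004  0.001 -1.   ] q6 1.552 tau6 1.2397 F [ 6.4 -4.1  1.3] M [-0.773 -0.932 -0.035] gap 12.2
mean Mz,tau6,F [-0.0559  0.0664  6.391  -3.5665  0.7623] sd [0.0225 0.1863 0.4295 0.2488 0.3759]
```

View pics/t26.png

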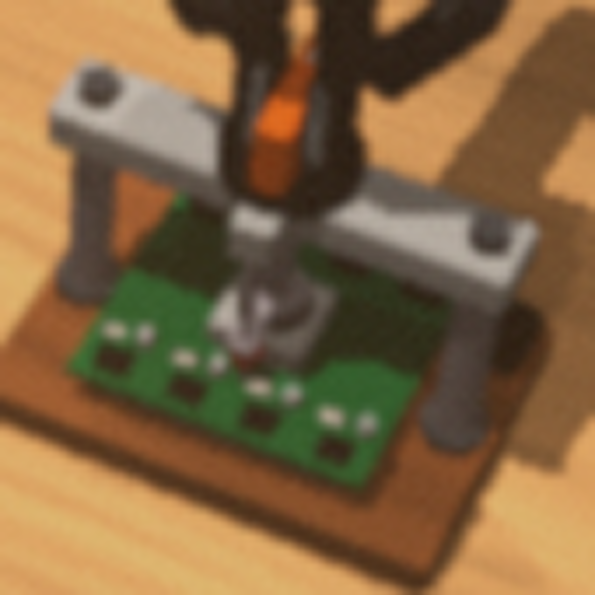

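The pads are firmly on the knob (bar at about (280,130)). The foot at (270,310) is still above the sink, and the dim red bead is at (245,352). From here I'll take small steps and read the torque.

```bash

sed -i 's/^A=np.array(A);.*/A=np.array(A);print("yaw",round(float(__import__("scipy.spatial.transform",fromlist=["Rotation"]).Rotation.from_quat(s["tool_rot"]).as_euler("xyz")[2]),3),"Mz",A[:,0].mean().round(3),"tau6 med",np.median(A[:,1]).round(4),"F",A[:,2:].mean(0).round(1))/' mz.py
python3 mz.py 4
for i in 1; do python3 -m inch '[0,0,0,0,0,0.1,0,0,0,0,0,0.1,0,0,0,0,0,0.1]' >/dev/null;python3 mz.py 4; done
python3 -m inch '[0,0,0,0,0,0.1,0,0,0,0,0,0.1,0,0,0,0,0,0.1]' >/dev/null;python3 mz.py 4
```

```text
yaw 0.086 Mz -0.039 tau6 med -0.0472 F [ 6.2 -3.8  0.9]
yaw -0.014 Mz -0.038 tau6 med -0.0417 F [ 6.6 -3.9  1.1]
yaw -0.114 Mz -0.058 tau6 med -0.0413 F [ 6.1 -5.3  0.9]
```

```bash

echo 'sys.exit(int(np.median(A[:,1])<-0.07 or A[:,0].mean()<-0.1))' >> mz.py
python3 -m inch '[0,0,0,0,0,0.1,0,0,0,0,0,0.1,0,0,0,0,0,0.1]' >/dev/null;python3 mz.py 4 &&
python3 -m inch '[0,0,0,0,0,0.1,0,0,0,0,0,0.1,0,0,0,0,0,0.1]' >/dev/null&&python3 mz.py 4 &&
python3 -m inch '[0,0,0,0,0,0.1,0,0,0,0,0,0.1,0,0,0,0,0,0.1]' >/dev/null&&python3 mz.py 4 &&
python3 -m inch '[0,0,0,0,0,0.1,0,0,0,0,0,0.1,0,0,0,0,0,0.1]' >/dev/null&&python3 mz.py 4 &&
python3 -m inch '[0,0,0,0,0,0.1,0,0,0,0,0,0.1,0,0,0,0,0,0.1]' >/dev/null&&python3 mz.py 4 &&
python3 -m inch '[0,0,0,0,0,0.1,0,0,0,0,0,0.1,0,0,0,0,0,0.1]' >/dev/null&&python3 mz.py 4; python3 st.py
```

```text
yaw -0.214 Mz -0.059 tau6 med -0.0411 F [ 6.  -6.5  1.3]
yaw -0.315 Mz -0.027 tau6 med -0.0409 F [ 5.3 -6.8  1.6]
yaw -0.414 Mz -0.035 tau6 med -0.0409 F [ 5.4 -7.8  1.9]
yaw -0.515 Mz -0.061 tau6 med -0.0409 F [ 4.8 -8.1  2.4]
yaw -0.615 Mz -0.045 tau6 med -0.0409 F [ 4.6 -9.5  2.2]
yaw -0.715 Mz -0.029 tau6 med -0.0412 F [ 4.1 -9.6  2.7]
t 13.32 tcp [497.4 146.6 132.7] yaw_x -0.715 tilt [ 0.004  0.001 -1.   ] q6 2.346 tau6 -0.0462 F [ 3.7 -8.9  2.5] M [-1.748 -0.571 -0.008] gap 12.0
```

```bash

python3 -m inch '[0,0,0,0,0,0.1,0,0,0,0,0,0.1,0,0,0,0,0,0.1]' >/dev/null;python3 mz.py 4 &&
python3 -m inch '[0,0,0,0,0,0.1,0,0,0,0,0,0.1,0,0,0,0,0,0.1]' >/dev/null&&python3 mz.py 4 &&
python3 -m inch '[0,0,0,0,0,0.1,0,0,0,0,0,0.1,0,0,0,0,0,0.1]' >/dev/null&&python3 mz.py 4 &&
python3 -m inch '[0,0,0,0,0,0.1,0,0,0,0,0,0.1,0,0,0,0,0,0.1]' >/dev/null&&python3 mz.py 4; python3 st.py
```

```text
yaw -0.815 Mz -0.063 tau6 med -0.0415 F [  3.5 -10.4   3.4]
yaw -0.914 Mz -0.012 tau6 med -0.0034 F [  3.3 -11.1   3.9]
yaw -1.014 Mz 0.034 tau6 med 0.062 F [  2.2 -11.9   3.9]
yaw -1.114 Mz 0.139 tau6 med 0.1273 F [  1.9 -11.9   4.7]
t 15.12 tcp [496.9 146.3 132.6] yaw_x -1.114 tilt [ 0.004  0.001 -1.   ] q6 2.746 tau6 0.1223 F [  1.7 -12.    4.3] M [-1.978 -0.113  0.095] gap 12.4
```

The torque has climbed by 0.17 N m over about 0.26 rad past contact. That gives roughly 65–90 N of foot force, which is firmly bottomed and close to the limit, so I stop here and back off a quarter turn.

```bash

python3 -m inch '[0,0,0,0,0,-0.1,0,0,0,0,0,-0.2,0,0,0,0,0,-0.3,0,0,0,0,0,-0.4,0,0,0,0,0,-0.5,0,0,0,0,0,-0.6,0,0,0,0,0,-0.7,0,0,0,0,0,-0.8]' >/dev/null; python3 st.py
python3 -m inch '[0,0,0,0,0,-0.1,0,0,0,0,0,-0.2,0,0,0,0,0,-0.3,0,0,0,0,0,-0.4,0,0,0,0,0,-0.5,0,0,0,0,0,-0.6,0,0,0,0,0,-0.7,0,0,0,0,0,-0.8]' >/dev/null
python3 -m inch '[0,0,0,0,0,0,0,0,0,0,0,0]' >/dev/null; python3 st.py; python3 mz.py 4
python3 -m inch '[0,0,0,0,0,0,0,0,0,0,0,0,0,0,0,0,0,0,0,0,0,0,0,0,0,0,0,0,0,0,0,0,0,0,0,0,0,0,0,0,0,0,0,0,0,0,0,0]' 1 >/dev/null; python3 st.py
python3 -m inch '[0,0,-0.03,0,0,0,0,0,-0.06,0,0,0,0,0,-0.09,0,0,0,0,0,-0.12,0,0,0,0,0,-0.15,0,0,0,0,0,-0.15,0,0,0]' >/dev/null; python3 st.py
python3 - <<'E'
from rig import robot
import cv2
f=robot.read_camera("scene")["frame"][205:290,345:430,::-1]
cv2.imwrite("pics/end.png",cv2.resize(f,(595,595),interpolation=2))
E
```

```text
t 15.78 tcp [497.7 147.1 132.7] yaw_x -0.31 tilt [ 0.004  0.001 -1.   ] q6 1.942 tau6 1.533 F [ 6.4 -6.9  0.6] M [-1.149 -0.907 -0.076] gap 11.9
t 16.62 tcp [497.7 148.2 132.7] yaw_x 0.486 tilt [ 0.003  0.002 -1.   ] q6 1.146 tau6 -0.1609 F [ 6.2 -0.   1.4] M [-0.206 -0.939  0.079] gap 12.2
yaw 0.486 Mz 0.059 tau6 med 0.0452 F [ 6.1 -0.6  1.3]
t 17.48 tcp [496.3 148.2 132.3] yaw_x 0.484 tilt [-0. -0. -1.] q6 1.148 tau6 -0.0015 F [-0.3 -0.3 -0. ] M [0.018 0.008 0.025] gap 85.0
t 17.98 tcp [497.9 148.3 288.1] yaw_x 0.484 tilt [ 0.009  0.004 -1.   ] q6 1.148 tau6 0.0005 F [ 1.3  0.1 -0.4] M [-0.04  -0.056  0.034] gap 85.5
```

View pics/end.png

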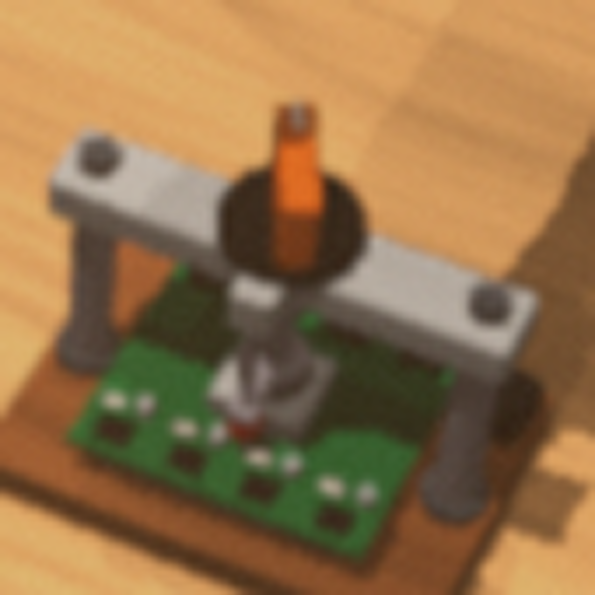

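The released bar stands upright at about (297,190), with the foot at (270,390) and the bead at (245,430). I'll check the bar angle by depth and compare the rest of the scene before handing in.

```bash

python3 - <<'E'
from rig import robot
import cv2,numpy as np
f=robot.read_camera("scene");K=f["intrinsics"];P=[]
for v in range(210,255):
    for u in range(368,408):
        d=f["depth"][v,u];p=(f["world_from_camera"]@[(u-K[0,2])/K[0,0]*d,(v-K[1,2])/K[1,1]*d,d,1])[:3]
        if 150<p[2]<168:P.append(p)
P=np.array(P);w,V=np.linalg.eigh(np.cov(P[:,:2].T));print(len(P),P.mean(0),"bar angle",np.arctan2(V[1,1],V[0,1]),cv2.minAreaRect(P[:,:2].astype(np.float32)))
o=np.load("scene0.npz")["frame"];D=cv2.absdiff(o,f["frame"]).max(2)
for n,(u,v,r) in dict(blue=(258,203,20),tape=(207,284,22),board=(258,309,22),flux=(368,357,20),bin=(492,338,45),driver=(508,267,38),brush=(190,195,22),conn=(416,262,8)).items():
    a=D[v-r:v+r,u-r:u+r];print(n,"changed frac",(a>40).mean().round(3))
s=robot.read_state();print(s["time_s"],np.abs(s["dq"]).max(),s["finger_gap"])
E
```

```text
101 [500.75185991 149.35355381 156.11890959] bar angle -2.6599304523940828 ((498.16668701171875, 148.24777221679688), (49.37199783325195, 11.684783935546875), 26.214263916015625)
blue changed frac 0.0
tape changed frac 0.0
board changed frac 0.0
flux changed frac 0.0
bin changed frac 0.0
driver changed frac 0.041
brush changed frac 0.0
conn changed frac 0.121
18.0833 0.05105384687198595 85.5836926974941
```

```bash
python3 -m inch '[0,0,0,0,0,0,0,0,0,0,0,0,0,0,0,0,0,0]' >/dev/null; python3 -c "
from rig import robot
print(robot.finish_job())"
```

```text
the job is handed in; nothing more can be done
None
```

I turned the orange knob clockwise by about 3.8 rad in one grip until the foot bottomed. I then backed it off 1.6 rad (about a quarter turn), let go, raised the gripper clear and handed the job in at about 18 s. No verdict came back.

- **Bottoming:** the wrist torque rose by about 0.17 N m over the last 0.26 rad. From the torque I estimate about 65 N on the foot. From the angle turned past contact the figure is up to about 90 N. The two disagree, but both fall between 20 and 100 N. My stop test had the wrong sign and did not trip, so the foot went down further than I meant. The peak force was not measured directly.
- **Back-off:** after release the bar stood at 0.46 to 0.48 rad by depth image, against 0.49 rad for the tool. That makes the back-off about 1.55 to 1.6 rad, or roughly 4 mm. I did not measure the tell-tale gap itself in the image.
- **Other things:** the image areas around the blue knob, tape, spare board, bottle, bin and brush were unchanged. Small changes of 4% at the screwdriver and 12% at the connector are probably the arm's shadow; I did not check them further.

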